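Unstack the sample jars and share them out to their stations

TASK

Take the stack of sample jars apart and put each jar at its station: the yellow-lidded vial in the empty middle bay of the vial rack, the blue-capped jar in the middle of the balance pan, the green-capped jar in the middle of the stirrer's white plate and the red-capped jar in the middle of the red spill tray; the vial's hinged lid was left ajar, so press it down until it is fully shut. Set the jars down gently and upright, never tip one over, and leave the glass beaker where it stands.

Things in the scene. Friction and masses are not known exactly. Their poses are not given: they have to be found in the camera images.
- vial_mid (a point): white vial with a hinged yellow snap lid, on top of the stack, on the blue cap; 42 mm in diameter, 56 mm high (lid shut), 0.08 kg; origin (this point) on its axis, half-way up; its z axis points up. The lid's hinge is at the vial's own +x side, 23 mm out and 51 mm above the underside; its lifting tab points to the vial's own -x, 27.5 mm from the axis. Stands at any yaw; grip the body across its own y, clear of hinge and tab
- vial_lid (a joint): angle of the vial's yellow lid, rad: 0 = fully shut (a hard stop), 0.15 to 0.25 (ajar) at the start, tab edge 7 to 12 mm high. It stays where it is left; closing takes about 9 N pressed down at the lid's middle, or 6 N pressed 12 mm from the middle towards the tab; pressing on the tab itself may tip the vial
- jar_blue_mid (a point): white jar with a blue cap as wide as the body, middle of the stack; 52 mm in diameter, 60 mm high; origin (this point) on its axis, half-way up; its z axis points up. About 0.13 kg
- jar_red_mid (a point): white jar with a red cap as wide as the body, 64 mm in diameter, 64 mm high; at the start it is either the bottom of the stack (under the blue one) or stands by itself, on a 2 mm thick bench pad; origin (this point) on its axis, half-way up; its z axis points up. About 0.19 kg
- jar_green_mid (a point): white jar with a green cap as wide as the body, 64 mm in diameter, 64 mm high; the other one of the pair: bottom of the stack or by itself, on a 2 mm thick bench pad; origin (this point) on its axis, half-way up; its z axis points up. About 0.19 kg
- balance_pan (a point): compact white laboratory balance (195 x 135 mm, casing 28 mm high) with a round steel pan 112 mm in diameter; this point is the centre of the pan's top face, 40 mm above the bench. The casing runs 125 mm to its own -x (display and keys) and 70 mm to +x
- stirrer_plate (a point): grey magnetic stirrer (160 x 120 mm, casing 52 mm high) with a round white ceramic plate 104 mm in diameter; this point is the centre of the plate's top face, 60 mm above the bench. The casing runs 100 mm to its own -x (black knob in front) and 60 mm to +x
- tray_mid (a point): square red plastic spill tray, 145 x 145 mm, walls 4 mm thick and 15 mm high; this point is the centre of its inner floor, 4 mm above the bench
- rack_bay (a point): low blue and grey vial rack with three square bays in a row along its own y, 58 mm apart, the outer two taken by loose white-capped bottles (30 mm in diameter, 55 mm high); this point is the floor centre of the empty middle bay, 6 mm above the bench. The bay is 54 mm wide inside, its lips stand 6 mm above its floor. Fingers closing along the rack's own x have the most room
- beaker_mid (a point): glass beaker with white pipette tips in it, 64 mm in diameter over the rim, 82 mm high (tips to about 100 mm), standing between the stack and the single jar; this point is on its axis, 41 mm up. Not to be moved
Not all that is in view belongs to the job. Leave any orange or purple look-alike of the part that bears jar_blue_mid alone.

How it is judged:
By the outcome, as a careful person would: the job done as asked, in the order asked, and still so for the second after the job is handed in, with the robot touching nothing.
It also fails if it takes over 128 s, if anything falls off the work surface, if the arm or the gripper's body presses on something with over 40 N, if the wrist force passes 120 N, or if a joint passes its speed limit or range.

ROBOT

A 6-joint arm with a two-finger parallel gripper is mounted at the origin on the work surface. World frame = base frame: x ahead of the robot, y to its left, z up, the work surface at z = 0. Lengths are in mm, angles in rad, forces in N, time in s.
With the tool pointing down it reaches from about 250 to 725 mm from the base axis. Payload 9.7 kg.
Tool frame: the origin (TCP) lies at the very end of the fingers, on their centre line; the grasp point (between the pads) lies robot.grasp_offset behind it (robot.grasp_offset is the distance from the TCP to the grasp point, in mm); z points along the fingers, y is the direction in which the jaws open and shut (so a half turn about z gives the same grasp; the last joint's range is limited). The gripper opens to 85 mm and grips with 20 to 120 N. Pads are 22 mm wide; open, the fingers measure 114 mm over their backs; the gripper's body (76 mm by 85 mm) begins 54 mm behind the grasp point. The pads swing forward as they close: fully open they stand 13 mm farther back than shut.
Start: joints at [1.158, 0.087, 0.176, 1.66, 0, 1.571], TCP at [220.644, 503.799, 231.284] pointing down, gripper open.
Joint ranges: [-3.13, 3.13], [-0.85, 1.81], [-1.15, 1.24], [-2.2, 2.28], [-1.44, 1.52], [-3.14, 3.14]. Speed limits (rad/s): [2.22, 2.22, 2.57, 3.14, 3.14, 3.14].

INTERFACE

Orientations are given as a unit quaternion [x, y, z, w].
In Python, from rig import robot gives the robot as it stands. The module is installed in compiled form; this text tells all that it offers.
- The arm moves only by the tool move_arm, never from a script. Its argument "increments" is a list that holds one entry, the list of rows, each a list of 5 numbers: the shift along the world's x, y, z in m, then the turn about the world's z in rad, then the opening in per cent of the stroke, from 0 (shut) to 100 (fully open). In form: [[[x, y, z, spin, jaw], ...]]. A call has 1 to 20 rows; each row shifts and turns the pose as measured when the row begins; what a row does not reach is not made up. A row lasts 1/8 s, in which the tool goes at most 62.5 mm and 10.7 degrees, less where a joint would pass 70% of its speed; a pose out of reach is approached as far as the arm can. A call with a gripper value outside its range is refused whole. The fingers move at their own pace and stop on an object; "newtons" is the grip in N (left out, the last holds). Time passes only in rows, so rows that do not move let the fingers close. It gives the time, the measured TCP pose, the force and the opening at its end, in the units of the state.
- robot.get_state(): the state, without advancing time (a new reading comes with each control period).
- robot.get_image(name): name is "scene" or "side" or "wrist"; returns a dict with "pixels" (420x560x3 uint8, red, green, blue), "vfov" (degrees; the focal length in pixels is half the picture's height over the tangent of half this angle, whatever the lens; pixels are square), "cx", "cy" (the principal point, pixels), "origin" and "rotation" of the camera in the world. Camera axes: x right, y up, looking along -z (the intrinsics and any distortion apply to the point x, -y, -z); pixel columns grow to the right and rows downward; lengths in mm; the calibration is good to about 2 mm. A picture is of the moment at which its call begins. There is no depth.
- robot.hand_in(): hands the job in, once; it reports no verdict.
Trained networks look in the newest picture that a camera, given by its name, has taken for a name from the list of things; names that differ only in an ending like _2 or _b are one class to them, and where a whole thing is asked for, a point or a joint stands for the part that bears it (a point fixed in the world has none). Each returns a list of dicts, best first, with "score" (0 to 1); they miss things now and then, are a little off and sometimes report something else, mostly with a low value. They report only what shows in the picture. A call takes as long as a camera call. They do not tell look-alikes from the thing itself.
- robot.outline_of(thing, camera): "mask" (420x560 bool, what is visible of it) and "position" ([row, column] in pixels, amid what is visible of it).
The state is a dict: "t": time; "q": joint angles; "qvel": joint speeds; "joint_torque": joint torques, N m; "tool_pos": TCP position; "eef_rot": TCP orientation; "wrist_force": force on the tool from outside, world axes, zero at the start; "torque": the same for the moment, N m; "opening": finger opening in mm.
Only numpy, scipy, OpenCV 4.12 (cv2) and the standard library are available. Lean on these libraries where they do the work, as an engineer would, in place of code of your own. Each camera call takes 0.05 s, during which the arm holds its last target. There are 200 camera calls.

## Working session

There is one attempt and no reset: what is moved stays moved. The work goes in short steps, Python scripts to look and compute and a tool call to move; the robot and the scene stay as the last step left them, time stands still between calls to the robot, and variables do not carry over. Pictures are saved under pics/ and viewed, about 12 in all and at most 16, crops included, and the job is handed in when it is done.

Besides the shell and the picture viewer there is one more tool, called after "Request:" as name(argument=value, ...), one argument or row to a line, values as JSON. move_arm: Moves the arm, as the interface text tells. Its arguments: {"type":"object","properties":{"increments":{"type":"array","items":{"type":"array","items":{"type":"array","items":{"type":"number"}}}},"newtons":{"type":"number"}},"required":["increments"]}

```bash
mkdir -p pics; ls
python3 - <<'E'
from rig import robot
import cv2
s=robot.get_state();print(s, robot.grasp_offset)
for n in("scene","side","wrist"):
    i=robot.get_image(n);cv2.imwrite(f"pics/{n}0.png",i["pixels"][:,:,::-1])
    print(n,{k:v for k,v in i.items() if k!="pixels"})
E
```

```text
pics
{'t': 0.0, 'q': array([ 1.15801187e+00,  8.74660776e-02,  1.75098493e-01,  1.65980625e+00,
       -3.15237649e-05,  1.57083663e+00]), 'qvel': array([-9.68576656e-04,  8.48434167e-05,  2.84924990e-04, -1.29596754e-04,
        3.32078209e-04, -4.02833880e-04]), 'joint_torque': array([ 5.30113412e-04, -5.20384347e+01,  4.64808261e+01,  1.61748257e-02,
        4.29493309e-05,  1.40380183e-05]), 'tool_pos': array([220.54916709, 503.57697996, 230.56148802]), 'eef_rot': array([ 2.04949700e-01,  9.78772265e-01, -6.77370288e-04, -1.25705659e-04]), 'wrist_force': array([ 1.1256889 , -1.30291638,  0.19008379]), 'torque': array([0.02407712, 0.02134929, 0.0006543 ]), 'opening': 85.6641462917698} 18.700000000000003
scene {'vfov': 54.45054827590234, 'cx': 274.7634110764342, 'cy': 214.9215707378691, 'origin': array([1399.70927413,  -17.68785158,  678.7082777 ]), 'rotation': array([0.34919781, 0.33471809, 0.61408061, 0.62364228])}
side {'vfov': 47.02097364745587, 'cx': 279.21404076870914, 'cy': 211.11704729687654, 'origin': array([ 155.37064858, -938.73845455,  771.15235945]), 'rotation': array([ 0.47563112, -0.09959734, -0.15428286,  0.86026287])}
wrist {'vfov': 69.96846497703501, 'cx': 277.7904550260058, 'cy': 209.16782029639373, 'origin': array([147.64617328, 536.49717574, 373.09929843]), 'rotation': array([-0.13208426, -0.08583667,  0.54043777,  0.8265064 ])}
```

Run:
```python
import cv2,numpy as np
a=cv2.imread("pics/scene0.png");b=cv2.imread("pics/side0.png")
cv2.imwrite("pics/w.png",cv2.imread("pics/wrist0.png"))
```

```text
(no output)
```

View pics/scene0.png

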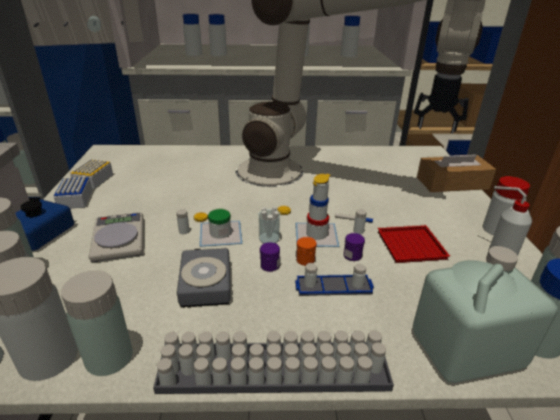

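View pics/side0.png

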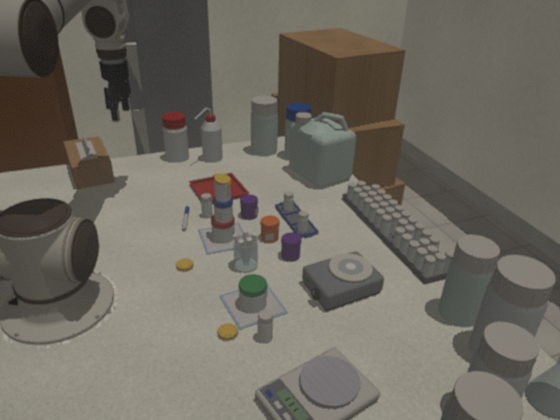

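The red jar is at the bottom of the stack (319,210) and the green one stands alone at (220,222), with the beaker between them at (269,225). The balance is at (117,235), the stirrer at (205,270), the tray at (412,243) and the rack at (335,284). Next I'll localise them from the network masks.

```bash
cat > h.py <<'E'
from rig import robot
import cv2, numpy as np
from scipy.spatial.transform import Rotation as R
from scipy.optimize import least_squares
def proj(im,P):
    f=210/np.tan(np.radians(im["vfov"]/2))
    p=R.from_quat(im["rotation"]).inv().apply(np.atleast_2d(P)-im["origin"])
    return np.c_[im["cx"]+f*p[:,0]/-p[:,2], im["cy"]+f*p[:,1]/p[:,2]]
def ray(im,uv,z):
    f=210/np.tan(np.radians(im["vfov"]/2))
    d=R.from_quat(im["rotation"]).apply([(uv[0]-im["cx"])/f,-(uv[1]-im["cy"])/f,-1])
    return im["origin"]+d*(z-im["origin"][2])/d[2]
def bbox(m):
    v,u=np.nonzero(m); return np.array([u.min()-.0,u.max()+1.,v.min(),v.max()+1.])
a=np.linspace(0,2*np.pi,48,endpoint=False)
def cyl(x,y,r,z0,z1):
    return np.array([[x+r*np.cos(t),y+r*np.sin(t),z] for z in(z0,z1) for t in a])
def fitcyl(ims,ms,r,z0,z1,x0):
    def res(p):
        o=[]
        for im,m in zip(ims,ms):
            q=proj(im,cyl(*p,r,z0,z1)); o+=list(np.array([q[:,0].min(),q[:,0].max(),q[:,1].min(),q[:,1].max()])-bbox(m))
        return o
    s=least_squares(res,x0,loss="soft_l1"); return s.x,np.round(s.fun,1)
E
python3 - <<'E'
from h import *
import pickle
ims={n:robot.get_image(n) for n in("scene","side")}
Z={"vial_mid":154,"jar_blue_mid":96,"jar_red_mid":34,"jar_green_mid":34,"balance_pan":40,"stirrer_plate":60,"tray_mid":4,"rack_bay":6,"beaker_mid":41}
D={}
for t in Z:
  for n in ims:
    try: r=robot.outline_of(t,n)
    except Exception as e: print(t,n,e);continue
    for k in r[:3]:
      print(t,n,round(k["score"],2),np.round(k["position"]),bbox(k["mask"]),k["mask"].sum(),np.round(ray(ims[n],k["position"][::-1],Z[t]))[:2])
    D[t,n]=r
pickle.dump((ims,D),open("d.pkl","wb"))
E
```

```text
vial_mid scene 0.85 [187. 320.] [312. 330. 172. 201.] 427 [421. 134.]
vial_mid side 0.73 [186. 222.] [214. 232. 174. 202.] 434 [431. 150.]
jar_blue_mid scene 0.92 [258. 268.] [259. 280. 242. 272.] 549 [657. -10.]
jar_blue_mid scene 0.82 [246. 355.] [344. 365. 233. 261.] 480 [615. 199.]
jar_blue_mid scene 0.72 [210. 317.] [309. 328. 197. 219.] 326 [446. 125.]
jar_blue_mid side 0.83 [249. 292.] [280. 301. 233. 262.] 532 [531. -99.]
jar_blue_mid side 0.76 [205. 249.] [240. 259. 195. 220.] 410 [497. 124.]
jar_blue_mid side 0.59 [211. 224.] [213. 233. 199. 223.] 391 [424. 119.]
jar_red_mid scene 0.79 [226. 314.] [305. 329. 213. 240.] 468 [432. 124.]
jar_red_mid side 0.69 [234. 223.] [212. 235. 218. 244.] 469 [417. 104.]
jar_green_mid scene 0.97 [224. 220.] [209. 231. 208. 238.] 566 [ 421. -147.]
jar_green_mid side 0.73 [292. 250.] [239. 268. 276. 314.] 932 [ 410. -142.]
balance_pan scene 0.77 [236. 116.] [ 88. 144. 211. 262.] 2278 [ 487. -418.]
balance_pan side 0.7 [393. 324.] [255. 381. 348. 420.] 5965 [ 451. -449.]
stirrer_plate scene 0.95 [276. 205.] [177. 231. 248. 306.] 2836 [ 677. -155.]
stirrer_plate side 0.64 [279. 342.] [302. 384. 252. 311.] 3254 [ 613. -199.]
tray_mid scene 0.85 [245. 412.] [377. 449. 225. 263.] 1986 [486. 395.]
tray_mid side 0.98 [188. 212.] [189. 248. 174. 200.] 689 [465. 412.]
tray_mid side 0.6 [391. 324.] [255. 380. 348. 420.] 5913 [ 466. -421.]
rack_bay scene 0.91 [284. 328.] [295. 373. 273. 296.] 1259 [649. 136.]
rack_bay side 0.93 [221. 292.] [276. 318. 203. 237.] 462 [631. 141.]
beaker_mid scene 0.86 [225. 269.] [257. 280. 207. 243.] 730 [439.  -7.]
beaker_mid side 0.93 [255. 244.] [233. 258. 231. 273.] 896 [438. -13.]
beaker_mid side 0.53 [293. 251.] [239. 268. 275. 314.] 964 [ 409. -155.]
```

Request:
move_arm(
  increments=[
    [[0.023,-0.042,0.009,0.046,100],[0.023,-0.042,0.009,0.046,100],[0.023,-0.042,0.009,0.046,100],[0.023,-0.042,0.009,0.046,100],[0.023,-0.042,0.009,0.046,100],[0.023,-0.042,0.009,0.046,100],[0.023,-0.042,0.009,0.046,100],[0.023,-0.042,0.009,0.046,100],[0.023,-0.042,0.009,0.046,100]],
  ],
  newtons=30,
)

```text
t: 2.28
tool_pos: [430.5, 115.6, 313.8]
eef_rot: [-0.01, 1.0, -0.0, 0.001]
wrist_force: [1.7, -0.2, -0.6]
opening: 85.3
```

```bash
cat >> h.py <<'E'
def snap(name,things=(),zs=()):
    im=robot.get_image("wrist"); cv2.imwrite(f"pics/{name}.png",im["pixels"][:,:,::-1])
    s=robot.get_state(); print(np.round(s["t"],2),np.round(s["tool_pos"],1),np.round(s["eef_rot"],4),np.round(s["wrist_force"],1),round(s["opening"],1))
    for t,z in zip(things,zs):
        for k in robot.outline_of(t,"wrist")[:3]:
            print(t,round(k["score"],2),np.round(k["position"]),bbox(k["mask"]),k["mask"].sum(),np.round(ray(im,k["position"][::-1],z),1)[:2])
    return im
E
python3 - <<'E'
from h import *
im=snap("w1",["vial_mid","jar_red_mid","jar_green_mid","beaker_mid","rack_bay"],[154,34,34,41,6])
print(im["origin"],proj(im,[[425,128,182],robot.get_state()["tool_pos"]]))
E
```

```text
2.33 [432.5 111.9 314.5] [-0.0105  0.9999 -0.0012  0.0021] [-1. -3. -1.] 85.8
vial_mid 0.79 [194. 298.] [274. 326. 165. 217.] 1942 [432.6 137.3]
jar_red_mid 0.83 [147. 290.] [268. 316. 141. 176.] 608 [398.7 133.3]
jar_green_mid 0.63 [158.  87.] [ 52. 124. 131. 183.] 2891 [ 420.3 -151.5]
beaker_mid 0.46 [199. 459.] [406. 517. 149. 250.] 9413 [466.1 377.6]
[350.40291191 114.71410597 456.02639247] [[290.25438016 193.43055649]
 [280.37352933 266.0118906 ]]
```

View pics/w1.png

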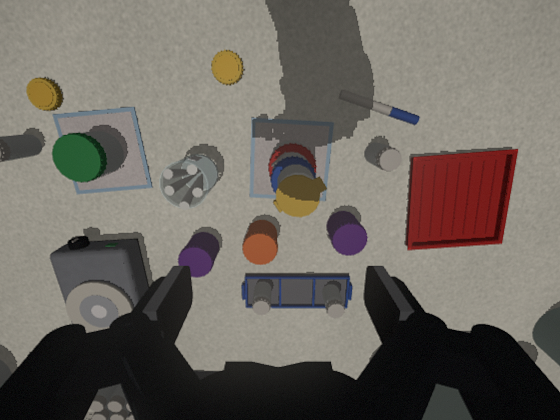

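The vial is at (298,194), the tray at (462,200), the rack at (297,290) with a free middle bay, the stirrer plate at (98,308) and the green jar at (80,157). I'll zoom in on the vial lid to get its yaw.

Run:
```python
from h import *
p=cv2.imread("pics/w1.png")
c=cv2.resize(p[135:225,240:360],None,fx=4,fy=4,interpolation=cv2.INTER_CUBIC)
d=cv2.resize(p[255:325,235:360],None,fx=4,fy=4,interpolation=cv2.INTER_CUBIC)
d=d[:,:480]
cv2.imwrite("pics/w1c.png",np.clip(np.vstack([c,d]).astype(float)*1.6,0,255).astype(np.uint8)[:600])
# tray corners, rack
hsv=cv2.cvtColor(p,cv2.COLOR_BGR2HSV)
import pickle
ims=pickle.load(open("d.pkl","rb"))[0]
im=robot.get_image("wrist")
red=((hsv[...,0]<8)|(hsv[...,0]>172))&(hsv[...,1]>150)
red[:,:390]=0
c=max(cv2.findContours(red.astype(np.uint8),0,2)[0],key=cv2.contourArea)
print("tray",cv2.approxPolyDP(c,8,True).reshape(-1,2).tolist(),[np.round(ray(im,q,15)[:2]).tolist() for q in cv2.approxPolyDP(c,8,True).reshape(-1,2)])
b=(hsv[...,0]>100)&(hsv[...,0]<130)&(hsv[...,1]>90); b[:240]=0;b[:,:220]=0;b[:,370:]=0;b[330:]=0
r=cv2.minAreaRect(np.argwhere(b)[:,::-1].astype(np.float32)); print("rack",r,ray(im,r[0],10))
for t,n,z in(("stirrer_plate","wrist",60),("tray_mid","wrist",4),("rack_bay","wrist",6),("jar_blue_mid","wrist",96)):
    for k in robot.outline_of(t,n)[:4]: print(t,round(k["score"],2),np.round(k["position"]),bbox(k["mask"]),np.round(ray(im,k["position"][::-1],z),1)[:2])
```

```text
tray [[517, 149], [414, 157], [408, 249], [501, 242]] [[396.0, 464.0], [411.0, 317.0], [558.0, 331.0], [543.0, 478.0]]
rack ((296.5, 291.5), (31.0, 109.0), 90.0) [644.5716177  154.71267296  10.        ]
stirrer_plate 0.6 [281. 100.] [ 48. 148. 237. 333.] [ 599.  -146.6]
stirrer_plate 0.22 [150. 288.] [266. 314. 141. 175.] [399.  131.2]
tray_mid 0.65 [202. 456.] [405. 516. 151. 251.] [480.5 399. ]
jar_blue_mid 0.91 [165. 286.] [268. 314. 153. 193.] [411.9 128.3]
jar_blue_mid 0.85 [245. 260.] [241. 276. 221. 267.] [517.8  96.2]
jar_blue_mid 0.69 [254. 200.] [177. 218. 233. 278.] [532.6  16.9]
jar_blue_mid 0.62 [233. 344.] [325. 366. 212. 257.] [498.3 204.8]
```

View pics/w1c.png

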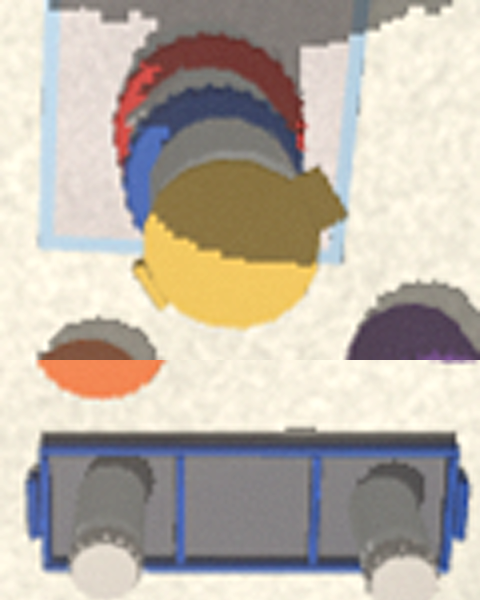

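Run:
```python
from h import *
import pickle
ims,D=pickle.load(open("d.pkl","rb"))
im=robot.get_image("wrist")
h=ray(im,(277.5,206),177);t=ray(im,(323,184),187)
d=(t-h)[:2];L=np.linalg.norm(d);d/=L
print(h,t,L,np.degrees(np.arctan2(d[1],d[0])),"axis",h[:2]+23*d)
S=[ims["scene"],ims["side"]]
V=[D["vial_mid",n][0]["mask"] for n in("scene","side")]
print("vial",fitcyl(S,V,21,126,184,[425,128]))
print("vial+w",fitcyl(S+[im],V+[robot.outline_of("vial_mid","wrist")[0]["mask"]],21,126,184,[425,128]))
for n,i in (("jar_red_mid",0),("jar_green_mid",0),):
    w=robot.outline_of(n,"wrist")[0]["mask"]
    print(n,fitcyl(S,[D[n,k][0]["mask"] for k in("scene","side")],32,2,66,[425,0]), fitcyl([im],[w],32,2,66,[425,0]))
print(robot.get_state()["q"].round(2))
```

```text
[438.16821693 118.49321564 177.        ] [412.95723812 159.70975798 187.        ] 48.315595989515415 121.45293170636562 axis [426.16686414 138.11380511]
vial (array([428.74778222, 134.15925572]), array([ 0.4, -0.4,  2.6, -0.1,  0.3, -0.7,  0.5, -0.2]))
vial+w (array([428.24616157, 134.40526758]), array([ 0.5, -0.4,  2.5, -0.2,  0. , -0.9,  0.5, -0.2,  2.3, -7.1, -0.4,
        0.5]))
jar_red_mid (array([426.25139186, 130.7837352 ]), array([-0.1, -0.3, -3.8,  0.1, -0.4,  1. , -6.6, -0. ])) (array([404.948872  , 134.46369584]), array([ -0.3,   0.3, -13.7,   4. ]))
jar_green_mid (array([ 416.96257852, -148.87298011]), array([-2.1, -0.2, -0.3,  0.5, -0.1, -0.4, -2.7, -0.3])) (array([ 416.87177765, -145.76603146]), array([-1. ,  1.4, -0.4,  0.4]))
[ 0.27 -0.12  0.14  1.82 -0.    0.25]
```

Request:
move_arm(
  increments=[
    [[0,0.003,-0.01,-0.153,100],[0,0.003,-0.01,-0.153,100],[0,0.003,-0.01,-0.153,100],[0,0.003,-0.01,-0.153,100],[0,0.003,-0.01,-0.153,100],[-0.002,0.004,-0.01,-0.153,100],[-0.002,0.004,-0.01,-0.152,100],[0,0,0,0,100]],
  ],
)

```text
t: 4.03
tool_pos: [425.4, 141.6, 241.2]
eef_rot: [0.515, 0.857, -0.001, 0.001]
wrist_force: [-0.1, 0.1, -0.4]
opening: 85.4
```

Run:
```python
from h import *
im=snap("w2",["vial_mid"],[154])
p=cv2.imread("pics/w2.png")
m=robot.outline_of("vial_mid","wrist")[0]["mask"]
hsv=cv2.cvtColor(p,cv2.COLOR_BGR2HSV)
c=robot.get_state()["tool_pos"];print(proj(im,[[428,135,182],[428,135,126],c]))
print(fitcyl([im],[m],21,126,184,[428,135]))
```

```text
4.08 [425.7 141.6 241.7] [ 0.5144  0.8575 -0.0011  0.0012] [0.5 0.  0.7] 85.4Traceback (most recent call last):
  File "<stdin>", line 4, in <module>
IndexError: list index out of range
```

View pics/w2.png

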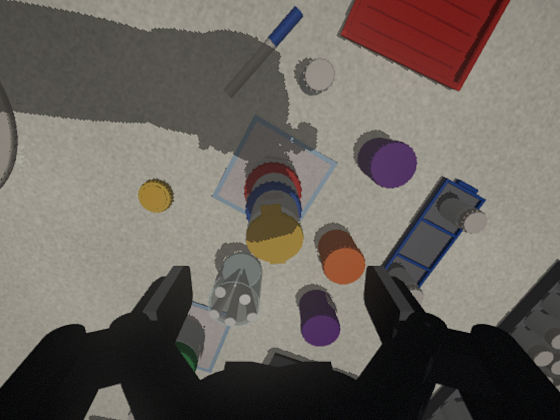

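The stack is seen from above with the lid at (274,234). Tab and hinge should lie on the image's vertical axis, so I'll check the lid contour.

Run:
```python
from h import *
im=robot.get_image("wrist")
p=cv2.imread("pics/w2.png");hsv=cv2.cvtColor(p,cv2.COLOR_BGR2HSV)
m=((hsv[...,0]>15)&(hsv[...,0]<32)&(hsv[...,1]>110)).astype(np.uint8);m[:190]=0;m[270:]=0;m[:,:235]=0;m[:,315:]=0
for v in range(196,272,3):
    u=np.nonzero(m[v])[0]
    if len(u): print(v,u.min(),u.max(),end=" | ")
v,u=np.nonzero(m);print()
for uv in((274.5,234),(274.5,210),(274.5,262)): print(uv,ray(im,uv,184))
c=robot.get_state()["tool_pos"];print(proj(im,[[428,135,182],[428,135,126],c]))
cv2.imwrite("pics/w2c.png",cv2.resize(np.clip(p[185:275,225:325]*1.6,0,255).astype(np.uint8),None,fx=6,fy=6,interpolation=cv2.INTER_CUBIC))
```

```text
205 265 280 | 208 261 280 | 211 261 280 | 214 262 285 | 217 257 292 | 220 253 294 | 223 251 297 | 226 249 299 | 229 248 300 | 232 247 301 | 235 247 302 | 238 247 302 | 241 246 302 | 244 247 301 | 247 248 300 | 250 249 298 | 253 252 296 | 256 256 291 | 259 262 287 | 262 270 284 | 
(274.5, 234) [426.36845696 136.75520339 184.        ]
(274.5, 210) [417.81224599 152.92984759 184.        ]
(274.5, 262) [436.95853088 116.73574872 184.        ]
[[275.3761673  235.8491767 ]
 [275.81542769 211.29626571]
 [276.91128377 269.34874138]]
```

View pics/w2c.png

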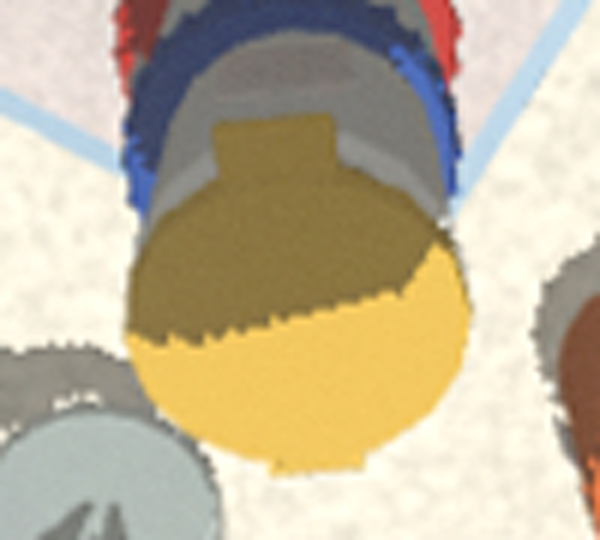

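Request:
move_arm(
  increments=[
    [[0.002,-0.006,0,0.1,100],[0,0,-0.02,0,100],[0,0,-0.02,0,100],[0,0,-0.02,0,100],[0,0,-0.02,0,100],[0,0,0,0,100],[0,0,0,0,100]],
  ],
)

```text
t: 5.1
tool_pos: [429.9, 134.8, 164.2]
eef_rot: [0.465, 0.885, 0.001, 0.004]
wrist_force: [-0.2, -1.1, -0.6]
opening: 85.3
```

Request:
move_arm(
  increments=[
    [[-0.002,0,-0.012,0,100],[0,0,-0.013,0,100],[0,0,0,0,100],[0,0,0,0,0],[0,0,0,0,0],[0,0,0,0,0],[0,0,0,0,0],[0,0,0,0,0],[0,0,0,0,0]],
  ],
  newtons=25,
)

```text
t: 6.22
tool_pos: [428.5, 135.0, 139.2]
eef_rot: [0.465, 0.885, 0.002, 0.004]
wrist_force: [0.3, 0.1, 0.0]
opening: 41.4
```

Request:
move_arm(
  increments=[
    [[0,0,0.01,0,0],[0,0,0.02,0,0],[0,0,0.03,0,0],[0.01,-0.002,0.02,-0.05,0],[0.025,-0.004,0.01,-0.08,0],[0.025,-0.004,0.006,-0.08,0],[0.025,-0.004,0,-0.08,0],[0.025,-0.004,0,-0.08,0],[0.025,-0.004,0,-0.08,0],[0.025,-0.004,0,-0.08,0],[0.025,-0.004,0,-0.07,0],[0.02,-0.004,0,0,0],[0.006,0,0,0,0],[0,0,0,0,0]],
  ],
)

```text
t: 7.98
tool_pos: [646.3, 100.0, 246.8]
eef_rot: [0.712, 0.702, 0.003, 0.007]
wrist_force: [-0.7, 0.5, -0.8]
opening: 41.6
```

Run:
```python
from h import *
im=snap("w3",["rack_bay","vial_mid"],[6,154])
```

```text
8.02 [646.1 100.  246.9] [0.7125 0.7017 0.0031 0.0074] [-0.6 -0.2 -1.7] 41.5
rack_bay 0.88 [123. 277.] [245. 301.  47. 208.] 6555 [650.3 164.9]
rack_bay 0.69 [144.  92.] [ 40. 123. 123. 188.] 2236 [420.1 143.6]
vial_mid 0.7 [305. 278.] [225. 333. 224. 364.] 11299 [646.7  10.2]
```

View pics/w3.png

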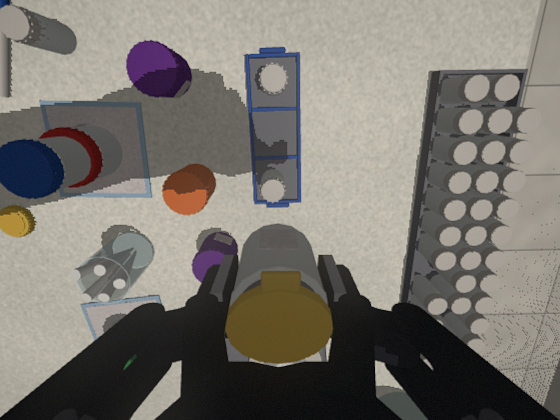

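Vial held upright with its tab pointing up in the image. The rack's corners are near (246,54), (299,53), (254,204) and (300,201), with dividers at rows 108 and 158.

Run:
```python
from h import *
im=robot.get_image("wrist")
p=cv2.imread("pics/w3.png");hsv=cv2.cvtColor(p,cv2.COLOR_BGR2HSV)
b=(hsv[...,0]>105)&(hsv[...,0]<125)&(hsv[...,1]>110); b[:40]=0;b[215:]=0;b[:,:240]=0;b[:,305:]=0
for v in (65,80,95,108,120,130,140,150,158,170,190,198):
    u=np.nonzero(b[v])[0]; print(v,u.min(),u.max(),[np.round(ray(im,(x,v),12)[:2],1).tolist() for x in(u.min(),u.max())])
for u in(262,275,288): print(u,np.nonzero(b[:,u])[0], [np.round(ray(im,(u,v),12)[1],1) for v in np.nonzero(b[:,u])[0]])
```

```text
65 246 299 [[615.3, 229.6], [675.8, 228.8]]
80 247 299 [[615.7, 213.8], [675.9, 213.0]]
95 248 299 [[616.1, 197.6], [676.0, 196.7]]
108 249 299 [[616.6, 183.1], [676.1, 182.2]]
120 250 299 [[617.2, 169.4], [676.2, 168.5]]
130 251 299 [[617.9, 157.7], [676.3, 156.8]]
140 251 299 [[617.3, 145.8], [676.4, 144.8]]
150 252 299 [[618.1, 133.7], [676.5, 132.7]]
158 252 299 [[617.6, 123.7], [676.6, 122.7]]
170 253 300 [[618.3, 108.6], [677.9, 107.5]]
190 254 300 [[618.5, 82.4], [678.2, 81.2]]
198 254 300 [[618.1, 71.6], [678.3, 70.4]]
262 [ 48  49  50  51  52  53  54  55  56 108 109 110 157 201 202] [np.float64(246.7), np.float64(245.7), np.float64(244.7), np.float64(243.7), np.float64(242.7), np.float64(241.7), np.float64(240.6), np.float64(239.6), np.float64(238.6), np.float64(182.9), np.float64(181.7), np.float64(180.6), np.float64(124.8), np.float64(67.3), np.float64(65.9)]
275 [ 48  49  50  51  52  53  54  55  56 107 108 109 157 202 203 204 205 206] [np.float64(246.5), np.float64(245.5), np.float64(244.5), np.float64(243.5), np.float64(242.5), np.float64(241.5), np.float64(240.5), np.float64(239.4), np.float64(238.4), np.float64(183.8), np.float64(182.6), np.float64(181.5), np.float64(124.5), np.float64(65.6), np.float64(64.2), np.float64(62.8), np.float64(61.4), np.float64(60.0)]
288 [ 53  54  55 107 108 109 156 157 200 201 202 204 205] [np.float64(241.3), np.float64(240.3), np.float64(239.2), np.float64(183.5), np.float64(182.4), np.float64(181.3), np.float64(125.5), np.float64(124.2), np.float64(68.0), np.float64(66.6), np.float64(65.2), np.float64(62.5), np.float64(61.1)]
```

Request:
move_arm(
  increments=[
    [[0,0.025,0,0,0],[0.001,0.025,-0.01,0,0],[0,0.003,-0.03,0,0],[0,0,-0.03,0,0],[0,0,-0.03,0,0],[0,0,-0.03,0,0],[0,0,-0.025,0,0],[0,0,-0.02,0,0],[0,0,-0.01,0,0],[0,0,0,0,0]],
  ],
)

```text
t: 9.43
tool_pos: [642.1, 156.1, 62.2]
eef_rot: [0.711, 0.703, 0.006, 0.009]
wrist_force: [1.3, -0.2, -0.7]
opening: 41.4
```

Request:
move_arm(
  increments=[
    [[0.004,-0.002,-0.006,0,0],[0,0,-0.01,0,0],[0,0,-0.008,0,0],[0,0,-0.006,0,0],[0,0,0,0,0]],
  ],
)

```text
t: 10.05
tool_pos: [647.3, 154.2, 32.2]
eef_rot: [0.711, 0.703, 0.007, 0.01]
wrist_force: [-1.0, 0.2, -2.0]
opening: 41.6
```

Request:
move_arm(
  increments=[
    [[0,0,-0.005,0,0],[0,0,-0.004,0,0],[0,0,-0.002,0,0],[0,0,0,0,0]],
  ],
)

```text
t: 10.55
tool_pos: [647.5, 154.3, 20.9]
eef_rot: [0.711, 0.703, 0.008, 0.01]
wrist_force: [0.3, -0.1, -0.8]
opening: 41.1
```

Request:
move_arm(
  increments=[
    [[0,0,-0.001,0,0],[0,0,-0.001,0,0],[0,0,0,0,0]],
  ],
)

```text
t: 10.92
tool_pos: [647.7, 154.3, 19.2]
eef_rot: [0.711, 0.703, 0.008, 0.01]
wrist_force: [-0.5, 0.6, -1.5]
opening: 41.4
```

Request:
move_arm(
  increments=[
    [[0,0,-0.001,0,0],[0,0,-0.001,0,0],[0,0,0,0,0]],
  ],
)

```text
t: 11.3
tool_pos: [647.9, 154.4, 19.3]
eef_rot: [0.711, 0.703, 0.009, 0.011]
wrist_force: [-0.2, 0.4, -1.2]
opening: 41.8
```

Request:
move_arm(
  increments=[
    [[0,0,-0.002,0,0],[0,0,-0.001,0,0]],
  ],
)

```text
t: 11.55
tool_pos: [648.1, 154.6, 19.1]
eef_rot: [0.711, 0.703, 0.009, 0.011]
wrist_force: [-5.0, -0.7, 6.9]
opening: 41.6
```

Request:
move_arm(
  increments=[
    [[0,0,0.001,0,60],[0,0,0,0,70],[0,0,0,0,80],[0,0,0,0,80],[0,0,0.01,0,80],[0,0,0.02,0,80],[0,0,0.03,0,80],[0,0,0.03,0,80],[0,0,0.02,0,80],[0,0,0,0,0],[0,0,0,0,0]],
  ],
)

```text
t: 12.92
tool_pos: [647.9, 154.5, 135.3]
eef_rot: [0.711, 0.703, 0.01, 0.011]
wrist_force: [-0.4, -0.3, 0.8]
opening: 32.8
```

Run:
```python
from h import *
im=snap("w4",["vial_mid"],[34])
```

```text
12.98 [647.9 154.4 135.4] [0.7112 0.7028 0.0098 0.0113] [-0.2 -0.1  0.3] 25.2
vial_mid 0.63 [217. 274.] [247. 303. 178. 247.] 2905 [647.5 148.3]
```

View pics/w4.png

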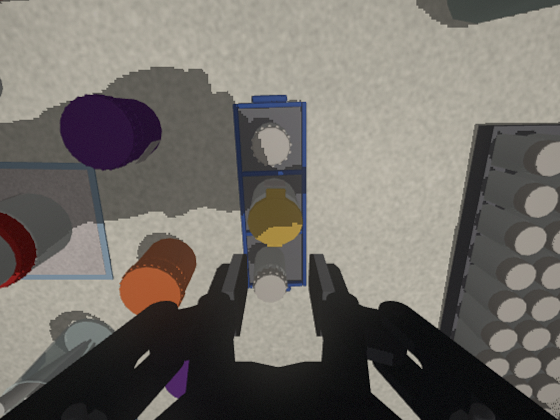

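Vial stands in the middle bay at (275,215), its tab facing +y. Now press the lid with the fingers shut.

Request:
move_arm(
  increments=[
    [[0,0.001,0,0,0],[0,0.001,-0.02,0,0],[0,0,-0.02,0,0],[0,0,-0.012,0,0],[0,0,-0.004,0,0],[0,0,0,0,0]],
  ],
)

```text
t: 13.78
tool_pos: [646.6, 156.5, 74.8]
eef_rot: [0.711, 0.703, 0.008, 0.01]
wrist_force: [-0.3, -0.0, 0.2]
opening: -0.1
```

Request:
move_arm(
  increments=[
    [[0,0,-0.004,0,0],[0,0,-0.003,0,0],[0,0,-0.003,0,0]],
  ],
)

```text
t: 14.15
tool_pos: [647.7, 157.0, 66.8]
eef_rot: [0.711, 0.703, 0.01, 0.011]
wrist_force: [-3.2, 0.8, 6.9]
opening: -0.1
```

Request:
move_arm(
  increments=[
    [[0,0,-0.003,0,0],[0,0,-0.003,0,0]],
  ],
)

```text
t: 14.4
tool_pos: [648.2, 158.1, 63.2]
eef_rot: [0.711, 0.703, 0.012, 0.011]
wrist_force: [-3.2, 1.2, 7.0]
opening: 0.4
```

Request:
move_arm(
  increments=[
    [[0,-0.002,-0.003,0,0],[0,-0.001,-0.004,0,0]],
  ],
)

```text
t: 14.65
tool_pos: [649.4, 157.7, 62.2]
eef_rot: [0.71, 0.704, 0.016, 0.011]
wrist_force: [-9.9, 4.6, 28.8]
opening: -0.1
```

Request:
move_arm(
  increments=[
    [[0,0,0.01,0,0],[0,0,0.03,0,0],[0,0,0.04,0,50],[0,0,0.04,0,100],[-0.03,-0.004,0.03,0,100],[-0.035,-0.004,0,0,100],[-0.035,-0.004,0,0,100],[-0.035,-0.004,0,0,100],[-0.035,-0.004,0,0,100],[-0.035,-0.002,0,0,100],[-0.015,0,0,0,100],[0,0,0,0,100]],
  ],
)

```text
t: 16.15
tool_pos: [424.3, 134.6, 220.2]
eef_rot: [0.71, 0.703, 0.019, 0.013]
wrist_force: [0.0, -0.2, 0.8]
opening: 85.4
```

Run:
```python
from h import *
im=snap("w5",["jar_blue_mid","jar_red_mid","vial_mid"],[96,34,34])
p=cv2.imread("pics/w5.png");hsv=cv2.cvtColor(p,cv2.COLOR_BGR2HSV)
print(robot.get_state()["q"].round(2))
s=robot.get_image("side")["pixels"][:,:,::-1];c=robot.get_image("scene")["pixels"][:,:,::-1]
A=cv2.resize(s[185:245,270:350],None,fx=5,fy=5,interpolation=cv2.INTER_CUBIC);B=cv2.resize(c[245:305,290:370],None,fx=5,fy=5,interpolation=cv2.INTER_CUBIC)
cv2.imwrite("pics/w5m.png",np.vstack([np.hstack([A,B]),cv2.resize(p,(400,300)).repeat(1,0) if 0 else np.hstack([cv2.resize(p,(400,300)),np.zeros((300,400,3),np.uint8)])]))
```

```text
16.2 [424.8 134.6 220.1] [0.7105 0.7033 0.0189 0.0132] [0.1 0.2 0.7] 85.3
jar_blue_mid 0.91 [102. 366.] [334. 399.  77. 133.] 2770 [506.6 222.5]
jar_blue_mid 0.88 [209. 277.] [243. 305. 173. 243.] 3321 [429.3 129.4]
jar_blue_mid 0.74 [272. 366.] [356. 398. 262. 294.] 324 [518.7  59.2]
jar_red_mid 0.7 [169. 261.] [239. 299. 156. 206.] 965 [415.  156.1]
jar_red_mid 0.25 [  2. 283.] [252. 355.   0.  12.] 666 [439.6 314.1]
vial_mid 0.81 [168. 472.] [437. 504. 142. 192.] 2408 [654.4 152.7]
[ 0.31 -0.21 -0.13  1.61 -0.01  1.89]
```

View pics/w5m.png

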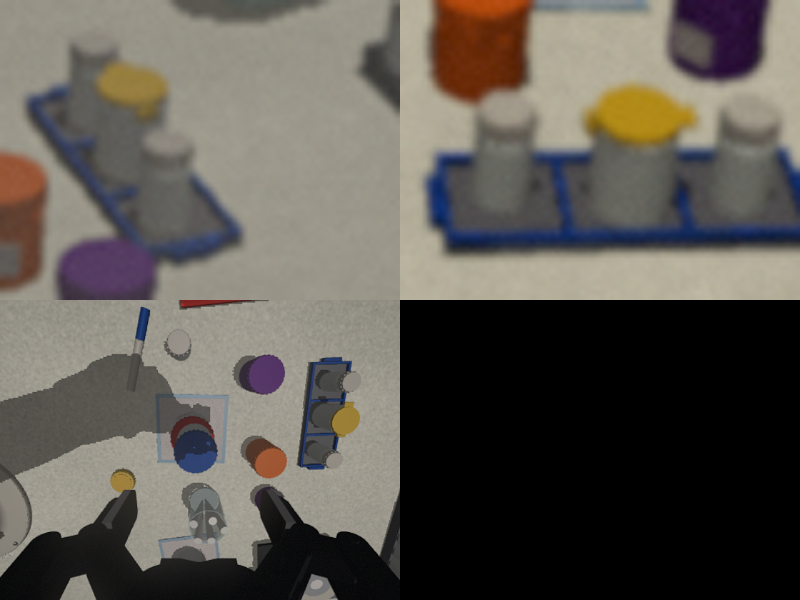

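The lid looks flat and the vial stands in the middle bay. Next, the blue jar.

```bash
cat >> h.py <<'E'
def capfit(im,hlo,hhi,box,z,smin=100):
    hsv=cv2.cvtColor(im["pixels"],cv2.COLOR_RGB2HSV); m=((hsv[...,0]>=hlo)&(hsv[...,0]<=hhi)&(hsv[...,1]>smin)).astype(np.uint8)
    k=np.zeros_like(m);u0,u1,v0,v1=box;k[v0:v1,u0:u1]=1;m*=k
    c=max(cv2.findContours(m,0,2)[0],key=cv2.contourArea); return m,c
E
python3 - <<'E'
from h import *
im=robot.get_image("wrist")
k=[r for r in robot.outline_of("jar_blue_mid","wrist") if abs(r["position"][1]-277)<25][0]
print(fitcyl([im],[k["mask"]],26,66,126,[428,134]))
v,u=np.nonzero(k["mask"]);
# bottom of top-disc edge: max row & widest
print("width",bbox(k["mask"]), ray(im,(274,243),126),ray(im,(243,215),126),ray(im,(305,215),126))
q=proj(im,cyl(428,134,26,126,126));print(q[:,0].min(),q[:,0].max(),q[:,1].min(),q[:,1].max())
g=robot.outline_of("beaker_mid","wrist")
for b in g[:2]: print(b["score"],fitcyl([im],[b["mask"]],32,0,82,[439,-10]))
E
```

```text
(array([425.20511539, 133.42249059]), array([-0.3,  0.3, -1. ,  0.9]))
width [242. 304. 172. 243.] [425.56053563 108.23827154 126.        ] [400.27618201 134.23099446 126.        ] [451.8299088  132.91398221 126.        ]
245.1020864434011 307.6107398861448 183.85686088624416 243.17626068240418
0.58 (array([444.36512786,  -6.55949117]), array([-0.6,  0.6, -1.3,  1.3]))
0.19 (array([620.50852547, 162.71295735]), array([-33.8,   1.4, -14.4,   6.8]))
```

Request:
move_arm(
  increments=[
    [[0,0,-0.03,0,100],[0,0,-0.03,0,100],[0,0,-0.03,0,100],[0,0,-0.02,0,100],[0,0,-0.015,0,100],[0,0,-0.008,0,100],[0,0,0,0,100]],
  ],
)

```text
t: 17.48
tool_pos: [425.6, 134.5, 82.5]
eef_rot: [0.711, 0.703, 0.018, 0.013]
wrist_force: [0.2, 0.0, -1.2]
opening: 85.5
```

Request:
move_arm(
  increments=[
    [[0,0,0,0,0],[0,0,0,0,0],[0,0,0,0,0],[0,0,0,0,0],[0,0,0,0,0],[0,0,0,0,0]],
  ],
  newtons=30,
)

```text
t: 18.23
tool_pos: [426.7, 134.8, 84.6]
eef_rot: [0.711, 0.703, 0.02, 0.014]
wrist_force: [0.8, -0.2, -0.4]
opening: 51.9
```

Request:
move_arm(
  increments=[
    [[0,0,0.01,0,0],[0,0,0.03,0,0],[0,0,0.04,0,0],[0,-0.01,0.04,0,0],[0.009,-0.04,0.01,0.14,0],[0.009,-0.048,0,0.14,0],[0.009,-0.048,0,0.14,0],[0.009,-0.048,0,0.14,0],[0.009,-0.048,0,0.14,0],[0.009,-0.048,0,0.14,0],[0.009,-0.048,0,0.14,0],[0.009,-0.048,0,0.14,0],[0.009,-0.048,0,0.14,0],[0.009,-0.048,0,0.14,0],[0.009,-0.048,0,0.14,0],[0,-0.02,0,0.03,0],[0,0,0,0,0]],
  ],
)

```text
t: 20.35
tool_pos: [526.2, -434.6, 228.0]
eef_rot: [-0.022, 0.999, 0.027, -0.001]
wrist_force: [-1.1, -0.3, -1.4]
opening: 51.9
```

Run:
```python
from h import *
im=snap("w6",["balance_pan","jar_green_mid"],[40,34])
```

```text
20.4 [ 526.2 -433.8  228.1] [-0.0218  0.9994  0.0274 -0.0012] [ 0.1 -0.8 -1.9] 51.8
balance_pan 0.89 [ 99. 275.] [192. 344.   0. 205.] 22983 [ 434.2 -430.6]
balance_pan 0.72 [262. 477.] [414. 537. 203. 330.] 12209 [ 619.6 -163.6]
jar_green_mid 0.57 [ 98. 528.] [488. 560.  58. 127.] 3974 [ 420.1 -151.9]
```

View pics/w6.png

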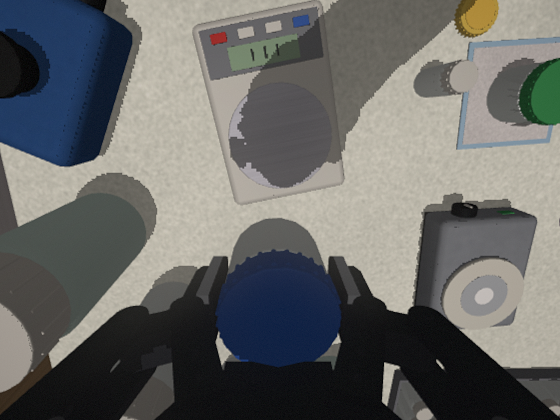

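The pan's ellipse spans columns 228–331 and rows 82–188, centre about (280,135). The stirrer plate is centred near (483,293).

Run:
```python
from h import *
im=robot.get_image("wrist")
print("pan",ray(im,(279.5,135),40),[ray(im,q,40).round(1)[:2] for q in((228,130),(331,130),(280,82),(280,188))])
print("stir",ray(im,(483.5,293),60),[ray(im,q,60).round(1)[:2] for q in((442,293),(524,293),(484,257),(484,329))])
for c in((462,-427),(463,-430)):
  q=proj(im,cyl(*c,56,40,40)); print(c,q.min(0),q.max(0))
q=proj(im,cyl(605,-165,52,60,60)); print(q.min(0),q.max(0))
```

```text
pan [ 470.87943203 -422.08214024   40.        ] [array([ 468., -477.]), array([ 463.3, -366.6]), array([ 418.2, -424. ]), array([ 529.5, -418.8])]
stir [ 652.13438582 -157.56937705   60.        ] [array([ 652.6, -211.7]), array([ 651.7, -103.7]), array([ 602.1, -170.4]), array([ 706.9, -142.2])]
(462, -427) [222.25625081  68.77278957] [327.32273458 177.85771447]
(463, -430) [219.39467096  69.68942461] [324.47033231 178.64475457]
[445.25253739 218.71502665] [530.2218977  296.29192655]
```

Request:
move_arm(
  increments=[
    [[-0.02,0.004,0,0,0],[-0.02,0.004,-0.01,0,0],[-0.013,0.003,-0.03,0,0],[0,0,-0.03,0,0],[0,0,-0.03,0,0],[0,0,-0.02,0,0],[0,0,-0.015,0,0],[0,0,-0.01,0,0],[0,0,0,0,0]],
  ],
)

```text
t: 21.68
tool_pos: [473.7, -412.0, 87.1]
eef_rot: [-0.026, 0.999, 0.024, 0.003]
wrist_force: [-0.8, -1.0, -1.2]
opening: 51.7
```

Request:
move_arm(
  increments=[
    [[0,-0.007,-0.004,0,0],[0,-0.001,-0.008,0,0],[0,0,-0.006,0,0],[0,0,-0.002,0,0],[0,0,0,0,0]],
  ],
)

```text
t: 22.3
tool_pos: [474.3, -421.4, 67.3]
eef_rot: [-0.026, 0.999, 0.023, 0.004]
wrist_force: [-0.2, 1.0, -1.8]
opening: 52.1
```

Request:
move_arm(
  increments=[
    [[0,0,-0.003,0,0],[0,0,-0.002,0,0],[0,0,-0.002,0,0],[0,0,-0.001,0,0]],
  ],
)

```text
t: 22.8
tool_pos: [474.5, -421.4, 59.2]
eef_rot: [-0.026, 0.999, 0.023, 0.004]
wrist_force: [0.0, 0.1, -0.7]
opening: 52.2
```

Request:
move_arm(
  increments=[
    [[0,0,-0.0015,0,0],[0,0,-0.0015,0,0],[0,0,-0.001,0,0]],
  ],
)

```text
t: 23.18
tool_pos: [475.1, -421.4, 58.3]
eef_rot: [-0.026, 0.999, 0.022, 0.005]
wrist_force: [-2.3, 2.2, 4.0]
opening: 51.9
```

Request:
move_arm(
  increments=[
    [[-0.001,0,-0.001,0,0],[-0.001,0,-0.001,0,0],[0,0,0,0,0]],
  ],
)

```text
t: 23.55
tool_pos: [474.5, -421.6, 58.7]
eef_rot: [-0.026, 0.999, 0.021, 0.007]
wrist_force: [0.0, 0.9, -0.9]
opening: 52.0
```

Request:
move_arm(
  increments=[
    [[0,0,0,0,65],[0,0,0,0,75],[0,0,0,0,90],[0,0,0,0,100],[0,0,0,0,100],[0,0,0.01,0,100],[0,0,0.02,0,100],[0,0,0.03,0,100],[0,0,0.04,0,100],[0,0,0.04,0,100],[0.015,0,0.02,0,100],[0.015,0,0,0,100]],
  ],
)

```text
t: 25.05
tool_pos: [503.1, -421.2, 228.4]
eef_rot: [-0.025, 0.999, 0.02, 0.008]
wrist_force: [0.7, -0.3, -0.1]
opening: 85.6
```

Run:
```python
from h import *
im=snap("w7",["jar_blue_mid","jar_green_mid","stirrer_plate","beaker_mid"],[70,34,60,41])
for k in robot.outline_of("jar_blue_mid","wrist")[:1]: print(fitcyl([im],[k["mask"]],26,40,100,[473,-421]))
for k in robot.outline_of("jar_green_mid","wrist")[:1]: print(fitcyl([im],[k["mask"]],32,2,66,[417,-147]))
```

```text
25.1 [ 504.5 -420.9  227.4] [-0.0259  0.9994  0.0204  0.0081] [-0.1  1.  -0.1] 85.2
jar_blue_mid 0.89 [165. 275.] [244. 301. 137. 198.] 2576 [ 477.9 -418. ]
jar_blue_mid 0.57 [235. 554.] [549. 560. 222. 249.] 218 [544.2 -97.4]
jar_green_mid 0.7 [115. 523.] [477. 560.  81. 146.] 4515 [ 416.8 -146.7]
stirrer_plate 0.9 [269. 465.] [407. 525. 218. 333.] 10273 [ 595.6 -182.6]
(array([ 478.22496078, -421.31789382]), array([-0. ,  0. , -1. ,  0.9]))
(array([ 417.16102655, -167.12071411]), array([-18.8,   1.5,  -0.8,   1.4]))
```

View pics/w7.png

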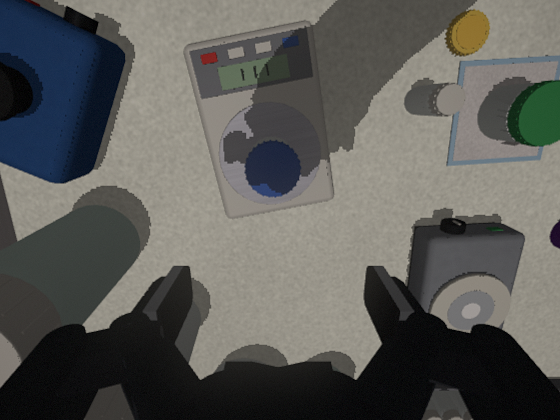

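Blue jar stands upright on the pan, about 4 mm from its centre. Next, the green jar.

Request:
move_arm(
  increments=[
    [[-0.012,0.039,0,0,100],[-0.012,0.039,0,0,100],[-0.012,0.039,0,0,100],[-0.012,0.039,0,0,100],[-0.012,0.039,0,0,100],[-0.012,0.039,0,0,100],[-0.012,0.03,0,0,100],[0,0,0,0,100],[0,0,0,0,100]],
  ],
)

```text
t: 26.52
tool_pos: [409.7, -150.0, 221.8]
eef_rot: [-0.023, 0.999, 0.023, 0.005]
wrist_force: [0.2, -0.6, 0.1]
opening: 85.5
```

Run:
```python
from h import *
im=snap("w8",["jar_green_mid","beaker_mid","stirrer_plate"],[34,41,60])
for k in robot.outline_of("jar_green_mid","wrist")[:1]: print(fitcyl([im],[k["mask"]],32,2,66,[417,-147]))
for k in robot.outline_of("beaker_mid","wrist")[:1]: print(fitcyl([im],[k["mask"]],32,0,90,[440,-7]))
m,c=capfit(im,50,90,(150,400,50,300),66); print(cv2.boundingRect(c)); (u,v),r=cv2.minEnclosingCircle(c); print(u,v,r,ray(im,(u,v),66))
```

```text
26.58 [ 409.7 -150.1  221.8] [-0.0233  0.9995  0.0227  0.0054] [ 0.1 -0.2  0.1] 85.6
jar_green_mid 0.83 [196. 273.] [243. 304. 158. 224.] 3110 [ 424.6 -145.4]
beaker_mid 0.86 [222. 399.] [358. 440. 186. 262.] 4100 [449.   4.]
stirrer_plate 0.61 [323. 255.] [204. 300. 280. 373.] 7603 [ 578.4 -161.4]
(array([ 416.16229572, -146.16912333]), array([-0.5,  0.5, -1.8,  1.8]))
(array([445.82303112,  -7.10609358]), array([-4.4,  1.3, -2.1,  2.1]))
(244, 174, 60, 50)
273.56451416015625 194.33871459960938 29.929824829101562 [ 413.35300094 -146.40391811   66.        ]
```

Request:
move_arm(
  increments=[
    [[0.006,0.004,-0.02,0,100],[0,0,-0.035,0,100],[0,0,-0.04,0,100],[0,0,-0.04,0,100],[0,0,-0.03,0,100],[0,0,-0.015,0,100],[0,0,-0.008,0,100],[0,0,0,0,100]],
  ],
)

```text
t: 27.82
tool_pos: [416.9, -148.3, 28.3]
eef_rot: [-0.021, 0.999, 0.023, 0.005]
wrist_force: [0.3, -0.7, 0.0]
opening: 85.1
```

Request:
move_arm(
  increments=[
    [[0,0.002,-0.004,0,100],[0,0,0,0,0],[0,0,0,0,0],[0,0,0,0,0],[0,0,0,0,0],[0,0,0,0,0],[0,0,0,0,0]],
  ],
  newtons=35,
)

```text
t: 28.7
tool_pos: [418.5, -146.7, 26.8]
eef_rot: [-0.022, 1.0, 0.022, 0.007]
wrist_force: [-0.2, 1.5, -0.9]
opening: 63.3
```

Request:
move_arm(
  increments=[
    [[0,0,0.01,0,0],[0,0,0.03,0,0],[0,0,0.04,0,0],[0,0,0.045,0,0],[0.01,-0.003,0.045,-0.14,0],[0.02,-0.006,0.01,-0.14,0],[0.02,-0.007,0,-0.14,0],[0.02,-0.007,0,-0.14,0],[0.02,-0.007,0,-0.14,0],[0.02,-0.007,0,-0.14,0],[0.02,-0.007,0,-0.14,0],[0.02,-0.007,0,-0.14,0],[0.02,-0.007,0,-0.14,0],[0.02,-0.007,0,-0.14,0],[0.02,-0.007,0,-0.14,0],[0.01,-0.002,0,-0.03,0],[0,0,0,0,0]],
  ],
)

```text
t: 30.82
tool_pos: [643.5, -222.3, 222.2]
eef_rot: [0.71, 0.704, 0.009, 0.023]
wrist_force: [0.8, 0.7, -1.3]
opening: 63.3
```

Run:
```python
from h import *
im=snap("w9",["stirrer_plate","jar_red_mid"],[60,34])
```

```text
30.88 [ 643.2 -222.2  222.3] [0.7099 0.7038 0.0089 0.0235] [ 0.1  0.  -2.3] 63.5
stirrer_plate 0.87 [121. 260.] [173. 341.  56. 192.] 19377 [ 634.8 -154.3]
```

View pics/w9.png

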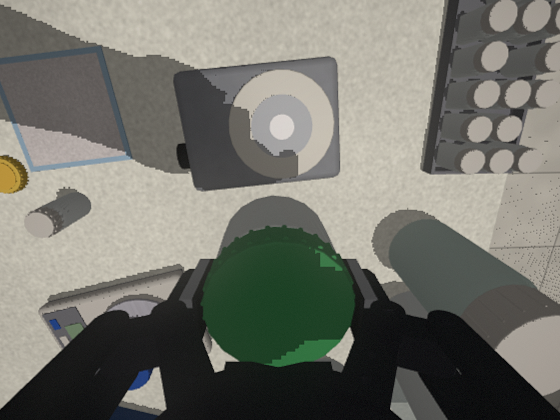

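The stirrer plate is centred at about (281,125). A tall grey-green bottle stands at (400,235).

Run:
```python
from h import *
im=robot.get_image("wrist")
for q in((229,126),(334,126),(281,69),(281,180),(282,127)): print(q,ray(im,q,60).round(1)[:2])
q=proj(im,cyl(652,-155,52,60,60)); print(q.min(0),q.max(0))
print("bottle base",ray(im,(400,240),0).round(),ray(im,(373,240),0).round())
```

```text
(229, 126) [ 603.6 -158.5]
(334, 126) [ 706.5 -159.6]
(281, 69) [ 654.4 -108.3]
(281, 180) [ 653.9 -213.1]
(282, 127) [ 655.1 -160. ]
[225.00494325  62.67204199] [331.76754767 174.22732269]
bottle base [ 819. -315.    0.] [ 782. -314.    0.]
```

Request:
move_arm(
  increments=[
    [[0.004,0.025,0,0,0],[0.004,0.025,-0.01,0,0],[0.004,0.01,-0.03,0,0],[0,0,-0.03,0,0],[0,0,-0.025,0,0],[0,0,-0.015,0,0],[0,0,-0.005,0,0],[0,0,0,0,0]],
  ],
)

```text
t: 32.02
tool_pos: [652.6, -160.4, 109.5]
eef_rot: [0.709, 0.705, 0.011, 0.026]
wrist_force: [-0.1, 0.8, -1.7]
opening: 63.4
```

Request:
move_arm(
  increments=[
    [[0.002,-0.001,-0.006,0,0],[0,0,-0.006,0,0],[0,0,-0.005,0,0],[0,0,-0.003,0,0],[0,0,0,0,0]],
  ],
)

```text
t: 32.65
tool_pos: [655.6, -161.8, 90.1]
eef_rot: [0.709, 0.704, 0.011, 0.027]
wrist_force: [-0.1, -0.4, -2.6]
opening: 63.5
```

Request:
move_arm(
  increments=[
    [[0,0,-0.0015,0,0],[0,0,-0.0015,0,0],[0,0,-0.001,0,0],[0,0,0,0,0]],
  ],
)

```text
t: 33.15
tool_pos: [655.8, -161.8, 86.3]
eef_rot: [0.709, 0.704, 0.011, 0.028]
wrist_force: [0.8, 0.9, -2.2]
opening: 63.4
```

Request:
move_arm(
  increments=[
    [[0,0,-0.001,0,0],[0,0,-0.001,0,0],[0,0,-0.001,0,0]],
  ],
)

```text
t: 33.52
tool_pos: [655.9, -162.1, 85.1]
eef_rot: [0.709, 0.704, 0.012, 0.029]
wrist_force: [-3.7, -0.3, 6.6]
opening: 63.5
```

Request:
move_arm(
  increments=[
    [[0,0,0,0,77],[0,0,0,0,82],[0,0,0,0,90],[0,0,0,0,100],[0,0,0,0,100],[0,0,0.01,0,100],[0,0,0.02,0,100],[0,0,0.03,0,100],[0,-0.02,0.04,0,100],[0,-0.02,0.04,0,100],[0,-0.01,0.01,0,100],[0,0,0,0,100]],
  ],
)

```text
t: 35.02
tool_pos: [655.5, -212.9, 244.4]
eef_rot: [0.709, 0.705, 0.013, 0.03]
wrist_force: [-0.4, 0.1, 0.1]
opening: 85.6
```

Run:
```python
from h import *
im=snap("w10",["jar_green_mid"],[92])
for k in robot.outline_of("jar_green_mid","wrist")[:1]: print(fitcyl([im],[k["mask"]],32,60,124,[655,-160]))
s=robot.get_image("side");k=robot.outline_of("jar_green_mid","side")
if k: print("side",k[0]["score"],fitcyl([s],[k[0]["mask"]],32,60,124,[655,-160]))
cv2.imwrite("pics/m10.png",np.vstack([cv2.resize(im["pixels"],(400,300)),cv2.resize(s["pixels"],(400,300))])[:,:,::-1])
```

```text
35.08 [ 655.4 -212.5  244. ] [0.7087 0.7047 0.0125 0.0301] [0.2 0.4 0.9] 85.2
jar_green_mid 0.64 [140. 264.] [232. 306. 101. 177.] 4380 [ 652.3 -162.6]
(array([ 655.95379969, -159.33880425]), array([-0.5,  0.6, -0.3,  0.4]))
side 0.63 (array([ 656.14392182, -162.55301565]), array([-0.7,  0.7, -0.9,  0.6]))
```

View pics/m10.png

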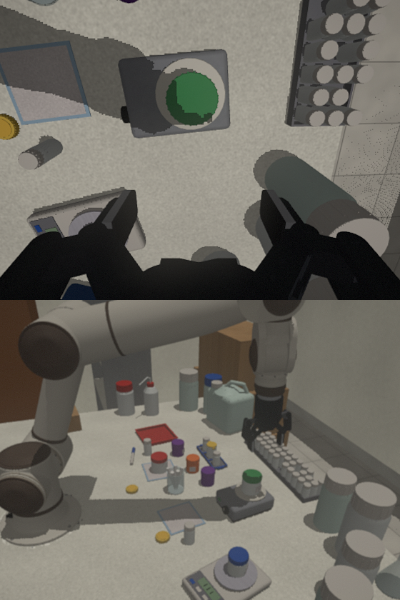

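Green stands centred on the plate. Next, the red jar.

Request:
move_arm(
  increments=[
    [[-0.025,0.038,0,0,100],[-0.025,0.038,0,0,100],[-0.025,0.038,0,0,100],[-0.025,0.038,0,0,100],[-0.025,0.038,0,0,100],[-0.025,0.038,0,0,100],[-0.025,0.038,0,0,100],[-0.025,0.038,0,0,100],[-0.025,0.033,0,0,100],[0,0,0,0,100],[0,0,0,0,100]],
  ],
)

```text
t: 36.65
tool_pos: [417.5, 137.7, 232.2]
eef_rot: [0.706, 0.707, 0.009, 0.024]
wrist_force: [-0.3, 0.5, -0.9]
opening: 85.2
```

Run:
```python
from h import *
im=snap("w11",["jar_red_mid","tray_mid"],[34,4])
for k in robot.outline_of("jar_red_mid","wrist")[:1]: print(fitcyl([im],[k["mask"]],32,2,66,[426,133]))
for n in("scene","side"):
    s=robot.get_image(n);k=robot.outline_of("jar_red_mid",n)
    if k: print(n,k[0]["score"],k[0]["position"],fitcyl([s],[k[0]["mask"]],32,2,66,[426,133]))
```

```text
36.7 [417.6 137.5 232.2] [0.7067 0.7071 0.0087 0.0241] [-0.2  0.8 -0.3] 85.5
jar_red_mid 0.75 [185. 271.] [246. 306. 151. 218.] 3085 [419.  132.2]
tray_mid 0.61 [  3. 290.] [261. 356.   0.   9.] 509 [440.8 321.2]
(array([423.67743415, 134.94204334]), array([-0.1,  0.2, -0.2,  0.3]))
scene 0.94 [221.2, 317.1] (array([424.49023189, 131.52257558]), array([-0.9,  0.9, -1.1,  0.8]))
side 0.63 [231.3, 221.9] (array([424.53694662, 127.61599074]), array([ 0.2, -0.3, -0.9,  0.8]))
```

Request:
move_arm(
  increments=[
    [[0.006,-0.003,-0.02,0,100],[0,0,-0.035,0,100],[0,0,-0.04,0,100],[0,0,-0.04,0,100],[0,0,-0.03,0,100],[0,0,-0.02,0,100],[0,0,-0.008,0,100],[0,0,0,0,100]],
  ],
)

```text
t: 38.05
tool_pos: [424.9, 132.3, 34.2]
eef_rot: [0.708, 0.705, 0.009, 0.025]
wrist_force: [0.3, 0.3, -0.1]
opening: 85.4
```

Request:
move_arm(
  increments=[
    [[0,0,-0.006,0,100],[0,0.001,-0.003,0,100],[0,0,0,0,0],[0,0,0,0,0],[0,0,0,0,0],[0,0,0,0,0],[0,0,0,0,0],[0,0,0,0,0]],
  ],
)

```text
t: 39.05
tool_pos: [426.0, 133.8, 27.4]
eef_rot: [0.708, 0.705, 0.011, 0.025]
wrist_force: [-0.5, -0.1, 0.8]
opening: 63.5
```

Request:
move_arm(
  increments=[
    [[0,0,0.01,0,0],[0,0,0.03,0,0],[0,0,0.04,0,0],[0,0,0.04,0,0],[0.005,0.02,0.04,0,0],[0.01,0.04,0.01,0,0],[0.01,0.04,0,0,0],[0.01,0.04,0,0,0],[0.01,0.035,0,0,0],[0.005,0.01,0,0,0],[0,0,0,0,0]],
  ],
)

```text
t: 40.42
tool_pos: [476.2, 323.8, 208.1]
eef_rot: [0.709, 0.705, 0.012, 0.026]
wrist_force: [-0.0, -0.3, -1.9]
opening: 63.7
```

Run:
```python
from h import *
im=snap("w12",["tray_mid"],[4])
m,c=capfit(im,0,255,(0,560,0,225),0)
hsv=cv2.cvtColor(im["pixels"],cv2.COLOR_RGB2HSV)
m=(((hsv[...,0]<8)|(hsv[...,0]>172))&(hsv[...,1]>140)).astype(np.uint8); m[222:]=0
c=max(cv2.findContours(m,0,2)[0],key=cv2.contourArea)
a_=cv2.approxPolyDP(c,8,True).reshape(-1,2)
for q in a_: print(q,ray(im,q,15).round(1)[:2])
```

```text
40.48 [476.1 323.4 208.2] [0.7093 0.7044 0.0125 0.0258] [-0.8 -0.7 -2.1] 63.4
tray_mid 0.83 [107. 266.] [185. 342.  28. 192.] 21317 [475.1 404.5]
[336  28] [545.2 478. ]
[185  45] [397.  462.6]
[213 191] [412.8 314.4]
[341 176] [559.7 329.2]
```

View pics/w12.png

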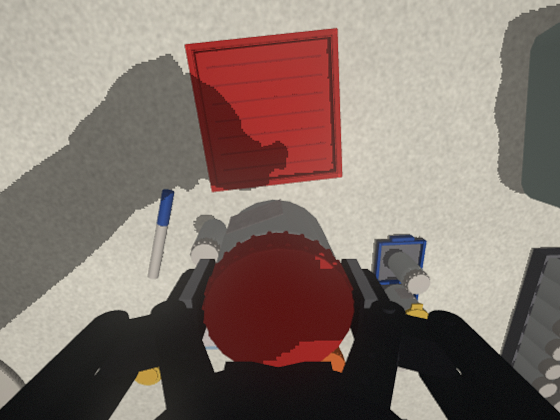

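The tray's corners give its centre as (478.5, 396).

Request:
move_arm(
  increments=[
    [[0.001,0.025,0,0,0],[0.001,0.03,0,0,0],[0,0.017,-0.03,0,0],[0,0,-0.035,0,0],[0,0,-0.035,0,0],[0,0,-0.025,0,0],[0,0,-0.015,0,0],[0,0,0,0,0]],
  ],
)

```text
t: 41.52
tool_pos: [478.7, 388.2, 69.6]
eef_rot: [0.713, 0.701, 0.015, 0.027]
wrist_force: [-0.0, -0.3, -2.6]
opening: 63.9
```

Request:
move_arm(
  increments=[
    [[0,0.007,-0.006,0,0],[0,0.001,-0.012,0,0],[0,0,-0.01,0,0],[0,0,-0.005,0,0],[0,0,0,0,0]],
  ],
)

```text
t: 42.15
tool_pos: [479.8, 397.4, 37.1]
eef_rot: [0.713, 0.701, 0.017, 0.027]
wrist_force: [0.3, 0.0, -2.9]
opening: 63.7
```

Request:
move_arm(
  increments=[
    [[-0.001,-0.001,-0.003,0,0],[0,0,-0.002,0,0],[0,0,-0.001,0,0],[0,0,0,0,0]],
  ],
)

```text
t: 42.65
tool_pos: [479.0, 396.5, 31.5]
eef_rot: [0.713, 0.701, 0.017, 0.027]
wrist_force: [0.6, -0.2, -2.7]
opening: 63.3
```

Request:
move_arm(
  increments=[
    [[0,0,-0.001,0,0],[0,0,-0.001,0,0],[0,0,-0.001,0,0],[0,0,-0.001,0,0]],
  ],
)

```text
t: 43.15
tool_pos: [479.2, 397.0, 29.7]
eef_rot: [0.713, 0.701, 0.018, 0.027]
wrist_force: [-3.4, -2.4, 7.5]
opening: 63.4
```

Request:
move_arm(
  increments=[
    [[0,0,0,0,77],[0,0,0,0,82],[0,0,0,0,90],[0,0,0,0,95],[0,0,0,0,95],[0,0,0.01,0,95],[0,0,0.02,0,95],[0,0,0.03,0,95],[0,0,0.04,0,95],[-0.02,-0.01,0.04,0,95],[-0.04,0,0.04,0,95],[-0.04,0,0.02,0,95],[0,0,0,0,95]],
  ],
)

```text
t: 44.78
tool_pos: [376.5, 386.0, 241.4]
eef_rot: [0.713, 0.7, 0.021, 0.026]
wrist_force: [-0.3, -0.2, -0.4]
opening: 81.1
```

Run:
```python
from h import *
im=snap("w13")
A=[]
for t,r,z0,h,x0 in(("jar_red_mid",32,4,64,(478,396)),("jar_blue_mid",26,40,60,(474,-421)),("jar_green_mid",32,60,64,(655,-160)),("vial_mid",21,6,56,(647,153)),("beaker_mid",32,0,90,(444,-7))):
  for n in("scene","side"):
    s=robot.get_image(n); e=proj(s,[[*x0,z0+h/2]])[0]
    k=[q for q in robot.outline_of(t,n) if np.hypot(*(np.array(q["position"])[::-1]-e))<20]
    if k: print(t,n,round(k[0]["score"],2),*fitcyl([s],[k[0]["mask"]],r,z0,z0+h,x0))
a_,b=robot.get_image("scene")["pixels"],robot.get_image("side")["pixels"]
a_=a_[150:320,60:470]; b=b[150:420,160:420]
cv2.imwrite("pics/fin.png",np.vstack([cv2.resize(a_,(615,255),interpolation=2),np.hstack([cv2.resize(b,(332,345),interpolation=2),np.zeros((345,283,3),np.uint8)])])[:,:,::-1])
```

```text
44.82 [377.4 385.9 240.3] [0.7131 0.7002 0.0206 0.0266] [ 0.3  0.2 -0.4] 80.9
jar_red_mid scene 0.83 [482.07884076 395.21272336] [-0.8  0.7 -0.2  0.1]
jar_red_mid side 0.58 [479.97353418 392.12006523] [-0.5  0.5 -0.7  0.5]
jar_blue_mid scene 0.84 [ 479.60646515 -423.20456955] [-0.5  0.5 -0.8  0.6]
jar_blue_mid side 0.96 [ 477.2602093  -425.33636665] [-0.2  0.2 -0.2  0.2]
jar_green_mid scene 0.67 [ 657.07735734 -161.16320439] [-0.3  0.3 -0.2  0.2]
jar_green_mid side 0.71 [ 657.22739133 -163.05660919] [-0.2  0.2 -0.8  0.6]
vial_mid scene 0.59 [650.35913875 156.48019262] [ 0.6 -0.6 -0.7  0.7]
vial_mid side 0.66 [649.45010132 151.15059486] [-0.1  0.1  0.  -0. ]
beaker_mid scene 0.77 [437.5508807   -5.96494414] [-0.6  0.6 -2.9  1.2]
beaker_mid side 0.96 [444.69963498 -10.48201412] [-0.1  0.1 -0.7  0.6]
```

View pics/fin.png

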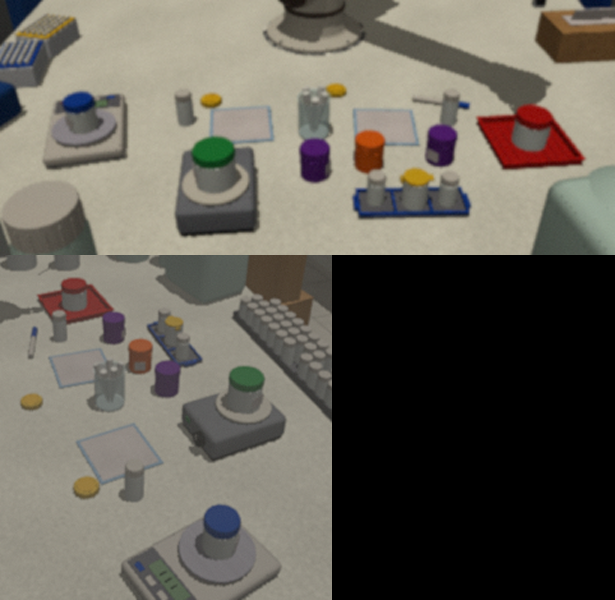

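```bash
python3 -c "
from rig import robot
print(robot.hand_in())"
```

```text
the job is handed in; nothing more can be done
None
```

The four jars are at their stations, the vial's lid is pressed shut, and I've handed the job in at about 45 s of the 128 s allowed. I moved them in the order you listed: vial, blue, green, red.

- **Lid:** I pressed it down with the closed fingers until the TCP stopped at 62.2 mm. That matches the height of a shut lid, with about 29 N at the wrist. A later view shows it flat, but I took no close-up afterwards.
- **Green and red jars:** green is within about 4 mm of the plate centre, and red within about 5 mm of the tray centre.
- **Blue jar:** it sits about 4–7 mm from the pan centre, the largest error of the four.
- **Vial:** it is within about 5 mm of the middle of the bay, and both neighbouring bottles are still standing.
- **Upright and untouched:** in the last pictures all the jars stand upright and nothing has fallen. The beaker and the look-alikes appear to be where they were.

**Checks that disagreed:**
- The scene and side cameras differed by 2–7 mm on the same object. The beaker had the largest gap, about 7 mm in x between the two cameras. Its side-camera fit, (445, −10), agrees with my earlier wrist fits of about (445, −7).
- The tool had picked up a lean of about 3° by the time I placed the jars. I lowered each jar until it touched before letting go.

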